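Close and latch the wind tunnel's test section

TASK

The wind tunnel's test section has been slid back from the nozzle. Slide it up to the nozzle, bring the latch's wire loop over and hook it onto the keeper on the nozzle, then press the latch lever down flat over centre so that the joint is drawn fully shut. Do not disturb the other things on the bench.

Things in the scene. Friction and masses are not known exactly. Their poses are not given: they have to be found in the camera images.
- tunnel: Fixed bench-top wind tunnel: two rails on the bench, a square test section (126 mm wide, clear sides, flat aluminium roof 158 mm above the bench), a white nozzle with an aluminium mouth frame of equal height, and a round grey fan. Origin on the bench, on the centre line, below the lever's pivot when shut. y runs level from test section to nozzle, x across, z up.
- joint_top (a point): Middle of the top edge of the nozzle's mouth face, 60 mm along y from the origin, 158 mm above the bench. The mouth frame (126 mm wide) stays at this height for 60 mm beyond; then the nozzle flares to 187 mm square, its top 189 mm above the bench, 290 to 390 mm from the origin; the fan's box is 211 mm high. Roof and frame are clear but for latch, keeper, handle and 4 mm bolt heads.
- test_section (a joint): Slide of the test section along its rails: gap to the nozzle in m, 0 = shut, growing as it moves away (tunnel's -y), stop at 0.085. Friction about 3 N; it stays where it is left. Handle, lever and loop ride on it; the keeper does not.
- section_handle (a point): Middle of the bar of the black bow handle on the test section's roof: round bar of 12 mm, 94 mm long, lying across the tunnel (its x), bar centre 36 mm above the roof, 150 mm from the lever's pivot on the side away from the nozzle.
- lever_pivot (a point): Pivot axis (along the tunnel's x) of the steel latch lever on the test section's roof: 24 mm above the roof, mid-width. Under it the latch base is 36 mm wide and its top lies 11 mm above the roof.
- lever_tip (a point): Tip of the latch lever: a steel strip 28 mm wide that reaches 84 mm from its pivot. Its upper face (towards the nozzle when it stands up) lies 6 mm off the line through the pivot; the last 14 mm turn up slightly.
- lever (a joint): Lever angle in rad: 0 = flat, pointing away from the nozzle; 1.57 upright; more leans to the nozzle; stop at 2.1. A stiff hinge (0.12 N m): it stays where left. The more it leans to the nozzle, the farther the loop reaches; pulling the loop pulls it along. With the loop on the keeper it resists most near 0.6 rad (about 4 N at the tip), passes dead centre near 0.2 rad, then holds itself flat.
- loop_pin (a point): Pin on the lever about which the wire loop swings (along the tunnel's x): 22 mm from the lever's pivot, 0.2 rad below the lever's line when flat. It goes round with the lever.
- loop (a joint): Angle of the wire loop relative to the lever in rad, growing as it folds up against the lever, stop at 2.95. The loop's rise above level, measured up from the tunnel's +y, is this minus the lever's angle. It swings nearly freely: leaning to the nozzle it falls that way. At the start it leans back against the raised lever.
- loop_bar (a point): Middle of the cross bar at the free end of the latch's wire loop, a U of 6 mm round steel wire, 56 mm wide over its two legs. The bar is parallel to the tunnel's x, 96 mm from the loop's pin. The loop is sprung along its length: it stretches up to 12 mm, 8 N per mm. At the start it sticks out some 30 mm past the lever's tip.
- keeper_seat (a point): Where the centre of the loop's bar sits when latched, in the steel keeper (34 mm wide) on the nozzle's mouth frame, 19 mm above the frame. A 6 mm post stands on the test section's side, its face 3 mm from here. A lip on the post overhangs this point: underside 5 mm, top 9 mm above it, edge 2 mm beyond it (tunnel's +y).
- keeper_foot (a point): Way into the keeper: centre of the bar when it has come over the lip, past its edge, and lies on the keeper's foot: 10 mm beyond the seat (tunnel's +y) and 2 mm below it. The bar clears the lip if its centre is 6 to 15 mm beyond the seat; the lever then draws it in under the lip. Foot and riser below are 36 mm wide; beside them it is free down to the frame's top, 17 mm below this point.
- tape_roll: Bystander: roll of white tape lying flat, 104 mm across, 48 mm high; origin at the centre of its underside.
- card_tube: Bystander: upright cardboard tube, 72 mm across, 150 mm high; origin at the centre of its underside.
- foam_block: Bystander: black foam block 70 x 130 x 45 mm; origin at the centre of its underside.
- screwdriver: Bystander: black-handled screwdriver, 190 mm long, lying on the bench between robot and tunnel; origin near mid length, on its underside.

How it is judged:
By the outcome, as a careful person would: the job done as asked, in the order asked, and still so for the second after the job is handed in, with the robot touching nothing.
It also fails if it takes over 64 s, if anything falls off the work surface, if the arm or the gripper's body presses on something with over 40 N, if the wrist force passes 120 N, or if a joint passes its speed limit or range.

ROBOT

A 6-joint arm with a two-finger parallel gripper is mounted at the origin on the work surface. World frame = base frame: x ahead of the robot, y to its left, z up, the work surface at z = 0. Lengths are in m, angles in rad, forces in N, time in s.
With the tool pointing down it reaches from about 0.375 to 0.9 m from the base axis. Payload 3.1 kg.
Tool frame: the origin (TCP) lies on the front face of the gripper's body, between the roots of the fingers; the fingertips stand 70 mm ahead of it and the grasp point (between the pads) lies 51 mm ahead of it; z points along the fingers, y is the line along which they close (so a half turn about z gives the same grasp; the last joint's range is limited). The gripper opens to 87 mm and grips with 3 to 60 N. Pads are 19 mm wide; open, the fingers measure 117 mm over their backs; the gripper's body (75 mm by 190 mm) begins 51 mm behind the grasp point.
Start: joints at [1.081, 0.527, 1.433, -0, 1.181, -0.178], TCP at [0.192, 0.595, 0.292] pointing down, gripper open.
Joint ranges: [-3.08, 3.08], [-0.75, 2.2], [0.22, 2.44], [-1.43, 4.57], [0, 2.65], [-2.85, 2.85]. Speed limits (rad/s): [2.79, 2.79, 3.14, 3.14, 3.14, 3.14].

INTERFACE

Orientations are given as a unit quaternion [x, y, z, w].
In Python, from rig import robot, cams, ticket gives the robot as it stands. The module is installed in compiled form; this text tells all that it offers.
- The arm moves only by the shell command python3 -m crank 'ROWS' [FORCE]. ROWS is JSON, a list of rows, each a list of 7 numbers: the shift along the tool's x, y, z in cm, then the turn, a rotation vector about the tool's x, y, z in rad, then the closure, from 0 (fully open) to 1 (shut). A call has 1 to 5 rows; each row shifts and turns the commanded pose from where the row before left it, along the tool's axes as they then stand; what a row does not reach is not made up. A row lasts 1/8 s, in which the tool goes at most 62.5 mm and 10.7 degrees, less where a joint would pass 70% of its speed; a pose out of reach is approached as far as the arm can. A call is refused whole if a number of a shift passes 6.25 or a number of a turn 0.188, either way. A call with a gripper value outside its range is refused whole. The fingers move at their own pace and stop on an object; FORCE is the grip in N (left out, the last holds). Time passes only in rows, so rows that do not move let the fingers close. It gives the time, the measured TCP pose, the force, the opening and the grip force at its end, in the units of the state.
- robot.get_obs(): the state, without advancing time (a new reading comes with each control period).
- cams.camera(name): name is "scene" or "top" or "wrist"; returns the picture (400x640x3 uint8, red, green, blue); there is no depth.
- cams.camera_info(name): a dict with "intrinsics" (3x3 intrinsics, pixels), "pose" (4x4, takes a point from camera to world coordinates). Camera axes: x right, y down, z forward; pixel columns grow to the right and rows downward; lengths in m; the calibration is good to about 2 mm. A picture is of the moment at which its call begins: read the wrist's pose just before it. camera_info takes no time and is no camera call; for the wrist camera it gives the pose at the moment of the call.
- ticket.hand_in(): hands the job in; it is judged then, once.
The state is a dict: "time": time; "q": joint angles; "joint_velocities": joint speeds; "joint_torque": joint torques, N m; "position": TCP position; "tool_rot": TCP orientation; "ft_force": force on the tool from outside, world axes, zero at the start; "moment": the same for the moment, N m; "grip_width": finger opening in m; "grip_force": force on a finger pad.
Only numpy, scipy, OpenCV 4.12 (cv2) and the standard library are available. Lean on these libraries where they do the work, as an engineer would, in place of code of your own. Each camera call takes 0.05 s, during which the arm holds its last target. There are 200 camera calls.

## Working session

There is one attempt and no reset: what is moved stays moved. The work goes in short steps, Python scripts to look and compute and a shell command to move; the robot and the scene stay as the last step left them, time stands still between calls to the robot, and variables do not carry over. Pictures are saved under pics/ and viewed, at most 10 in all, crops included, and the job is handed in when it is done.

```bash
mkdir -p pics; python3 - <<'E'
from rig import robot,cams
import cv2,numpy as np
np.set_printoptions(precision=4,suppress=True)
for n in("scene","top"):
    im=cams.camera(n); cv2.imwrite(f"pics/{n}0.png",im[:,:,::-1]); i=cams.camera_info(n); print(n,np.array(i["intrinsics"]),np.array(i["pose"]))
o=robot.get_obs(); print(o)
E
```

```text
scene [[399.2936   0.     320.3844]
 [  0.     399.2936 200.8644]
 [  0.       0.       1.    ]] [[ 0.8445  0.3229 -0.4273  0.9092]
 [ 0.5355 -0.5216  0.6642 -0.4266]
 [-0.0084 -0.7897 -0.6134  0.5958]
 [ 0.      0.      0.      1.    ]]
top [[499.3337   0.     321.6576]
 [  0.     499.3337 212.7579]
 [  0.       0.       1.    ]] [[-0.0113 -0.9945  0.1042  0.4602]
 [-0.9999  0.0107 -0.0057  0.1065]
 [ 0.0045 -0.1042 -0.9945  1.0783]
 [ 0.      0.      0.      1.    ]]
{'time': 0.1, 'q': array([ 1.0805,  0.5284,  1.4338, -0.    ,  1.1814, -0.1785]), 'joint_velocities': array([ 0.0001, -0.0022, -0.0033,  0.0011, -0.0002,  0.0003]), 'joint_torque': array([  0.0007, -44.0987, -17.715 ,   0.0635,   0.0534,  -0.    ]), 'position': array([0.1915, 0.5944, 0.2914]), 'tool_rot': array([ 0.1553,  0.9879, -0.0009, -0.0003]), 'ft_force': array([-0.3386, -0.8699, -0.3411]), 'moment': array([-0.0243, -0.0314, -0.0184]), 'grip_force': 0.0, 'grip_width': 0.08737010128680325}
```

View pics/scene0.png

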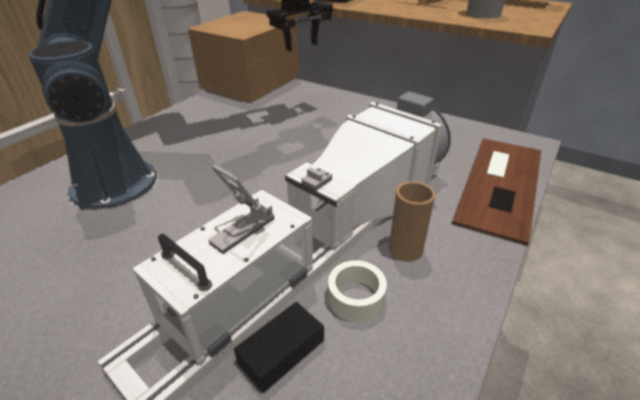

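View pics/top0.png

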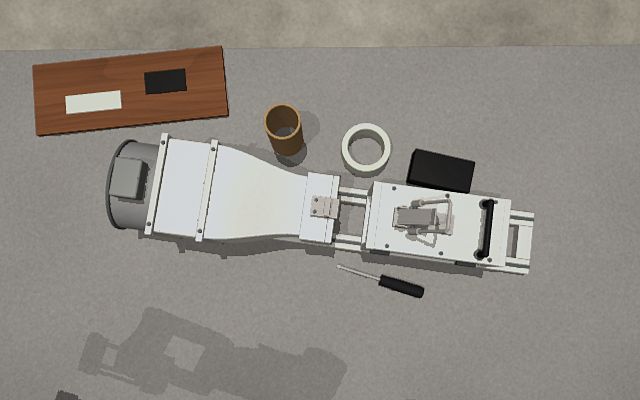

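The top view shows the nozzle mouth at about (337,207), the handle bar at about (487,230), and the lever and loop at about (425,218). I'll zoom in for exact pixels.

```bash
python3 - <<'E'
import cv2
a=cv2.imread("pics/top0.png")[165:285,290:540]; cv2.imwrite("pics/top0z.png",cv2.resize(a,None,fx=3.2,fy=3.2,interpolation=cv2.INTER_CUBIC))
E
```

```text
(no output)
```

View pics/top0z.png

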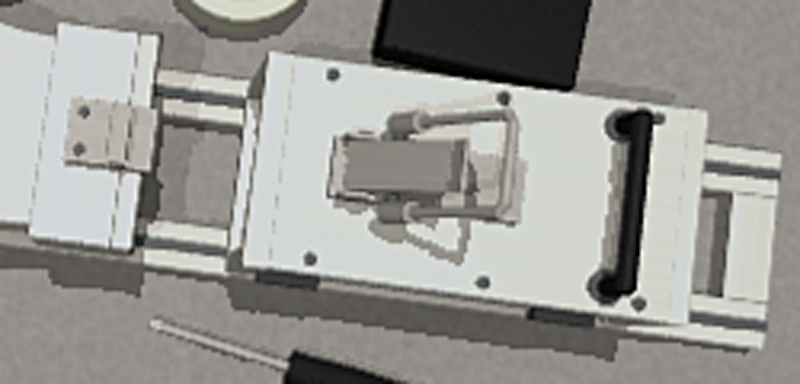

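The zoomed crop shows the mouth edge from (158,35) to (132,250), the handle bar from (645,115) to (626,293), the roof's far edge from (707,108) to (688,320), and the loop bar at about (510,160).

```bash
cat > h.py <<'E'
import numpy as np
from rig import robot,cams
from scipy.spatial.transform import Rotation as R
np.set_printoptions(precision=4,suppress=True)
def unproj(uv,z,info):
    K=np.array(info["intrinsics"]);P=np.array(info["pose"])
    d=P[:3,:3]@np.linalg.solve(K,[uv[0],uv[1],1.]); return P[:3,3]+d*(z-P[2,3])/d[2]
def proj(p,info):
    K=np.array(info["intrinsics"]);P=np.array(info["pose"])
    c=P[:3,:3].T@(np.array(p)-P[:3,3]); c=K@c; return c[:2]/c[2]
E
python3 - <<'E'
from h import *
i=cams.camera_info("top")
f=lambda u,v,z: unproj((u/3.2+290,v/3.2+165),z,i)
D=dict(m1=(158,35,.158),m2=(132,250,.158),n1=(60,25,.158),n2=(32,238,.158),h1=(645,115,.194),h2=(626,293,.194),r1=(707,108,.158),r2=(688,320,.158),f1=(270,52,.158),f2=(245,265,.158),k1=(72,97,.172),k2=(158,107,.172),k3=(148,172,.172),k4=(66,162,.172))
P={k:f(*v) for k,v in D.items()}
for k,p in P.items(): print(k,p)
m=(P['m1']+P['m2'])/2; h=(P['h1']+P['h2'])/2
ax=P['m1']-P['m2']; print("mouth",m,np.linalg.norm(ax),"handle",h,np.linalg.norm(P['h1']-P['h2']))
c=lambda a,b:(P[a]+P[b])/2
print("axis from centers:",[np.degrees(np.arctan2(*(x[[0,1]]))) for x in (c('m1','m2')-c('r1','r2'),c('f1','f2')-c('r1','r2'))], "from edges",[np.degrees(np.arctan2(-(P[a]-P[b])[1],(P[a]-P[b])[0])) for a,b in (('m1','m2'),('h1','h2'),('r1','r2'),('f1','f2'))])
E
```

```text
m1 [0.6254 0.0674 0.158 ]
m2 [0.5002 0.0843 0.158 ]
n1 [0.6319 0.1246 0.158 ]
n2 [0.5077 0.1418 0.158 ]
h1 [ 0.5708 -0.2025  0.194 ]
h2 [ 0.4719 -0.1873  0.194 ]
r1 [ 0.579  -0.2514  0.158 ]
r2 [ 0.4565 -0.2342  0.158 ]
f1 [0.6147 0.0023 0.158 ]
f2 [0.4909 0.0194 0.158 ]
k1 [0.5874 0.1178 0.172 ]
k2 [0.5812 0.0687 0.172 ]
k3 [0.5439 0.0749 0.172 ]
k4 [0.5501 0.1216 0.172 ]
mouth [0.5628 0.0759 0.158 ] 0.12633161564043055 handle [ 0.5213 -0.1949  0.194 ] 0.10006872521894974
axis from centers: [np.float64(8.040892336605076), np.float64(7.853176257336462)] from edges [np.float64(7.660581077104887), np.float64(8.703596374349308), np.float64(7.973482369458748), np.float64(7.884261293528737)]
```

```bash
python3 -m crank '[[0,0,-4.5,0,0,0.175,1],[0,0,-4.5,0,0,0.175,1],[0,0,-4,0,0,0.175,1],[0,0,0,0,0,0.175,1],[0,0,0,0,0,0.175,1]]' 10
python3 -m crank '[[0,0,0,0,0,0.175,1],[0,0,0,0,0,0.175,1],[0,0,0,0,0,0.173,1],[-4.3,4.3,0,0,0,0,1],[-4.3,4.3,0,0,0,0,1]]'
python3 -c "
import cv2
a=cv2.imread('pics/scene0.png')[140:320,120:345]; cv2.imwrite('pics/s0z.png',cv2.resize(a,None,fx=3.2,fy=3.2,interpolation=cv2.INTER_CUBIC))"
```

```text
time: 0.72
position: [0.1916, 0.5947, 0.4226]
tool_rot: [0.562, 0.827, 0.0, -0.0]
ft_force: [0.6, 0.1, -0.9]
grip_width: 0.0451
grip_force: 0.0
time: 1.35
position: [0.2651, 0.4968, 0.4214]
tool_rot: [0.754, 0.657, -0.001, 0.0]
ft_force: [1.0, 1.0, 0.3]
grip_width: 0.0016
grip_force: 0.0
```

View pics/s0z.png

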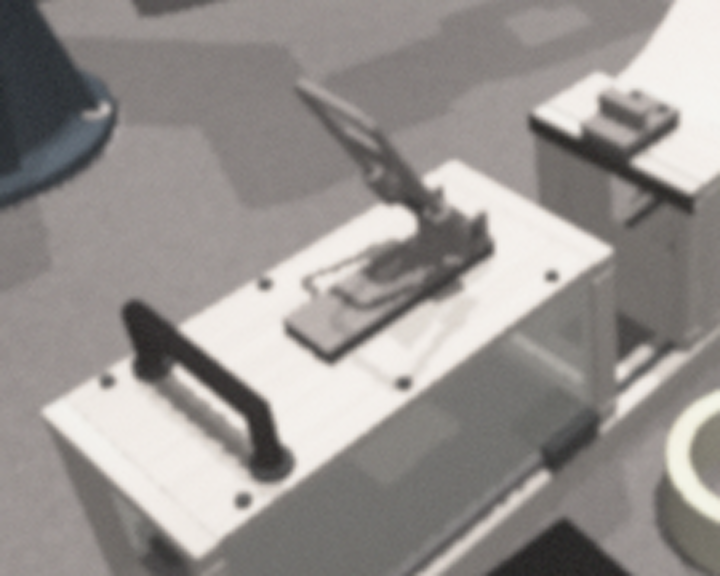

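The crop shows the loop leaning back, with bar corners at about (303,85) and (378,130) in the crop. I'll fit the lever angle to both views.

```bash
cat >> h.py <<'E'
YH=np.array([.139,.990,0]);XH=np.array([.990,-.139,0]);O=np.array([.5545,.0165,0.])
def W(x,y,z): return O+x*XH+y*YH+np.array([0,0,z])
def bar(th,loop,gap,x=0):
    a=loop-th; py,pz=-.022*np.cos(th-.2)-gap,.182+.022*np.sin(th-.2)
    return W(x,py+.096*np.cos(a),pz+.096*np.sin(a))
E
python3 - <<'E'
from h import *
s=cams.camera_info("scene");t=cams.camera_info("top")
print("meas scene 214.7,166.6  238,180.6; top 451,199.4 447.8,232")
for th in(1.0,1.1,1.2,1.3,1.4,1.6):
  print(th,[proj(bar(th,2.95,.064,x),s) for x in(-.025,.025)],[proj(bar(th,2.95,.064,x),t) for x in(.025,-.025)],bar(th,2.95,.064))
E
python3 -m crank '[[-4.3,4.3,0,0,0,0,1],[-4.3,4.3,0,0,0,0,1],[-4.3,4.3,0,0,0,0,1],[-4.3,4.3,0,0,0,0,1],[-4.3,4.3,0,0,0,0,1]]'
python3 -m crank '[[-4.3,4.3,0,0,0,0,1],[-4.3,4.3,0,0,0,0,1],[-5,4.0,0,0,0,0,1],[-6,0,0,0,0,0,1],[-6,0,0,0,0,0,1]]'
```

```text
meas scene 214.7,166.6  238,180.6; top 451,199.4 447.8,232
1.0 [array([214.883 , 161.3091]), array([237.4325, 173.6087])] [array([448.2206, 198.8527]), array([445.028 , 229.7789])] [ 0.5385 -0.0972  0.287 ]
1.1 [array([220.2719, 155.6279]), array([242.9239, 167.5848])] [array([442.2513, 197.616 ]), array([439.0015, 228.7077])] [ 0.54   -0.0866  0.2915]
1.2 [array([225.9239, 150.5544]), array([248.652, 162.182])] [array([435.8029, 196.4277]), array([432.4966, 227.6438])] [ 0.5416 -0.0756  0.295 ]
1.3 [array([231.7516, 146.1476]), array([254.528 , 157.4643])] [array([428.9612, 195.3054]), array([425.6002, 226.6024])] [ 0.5432 -0.0643  0.2973]
1.4 [array([237.6686, 142.4514]), array([260.464 , 153.4794])] [array([421.8211, 194.2658]), array([418.4081, 225.5986])] [ 0.5448 -0.0528  0.2985]
1.6 [array([249.4401, 137.2914]), array([272.1849, 147.8195])] [array([407.0556, 192.4938]), array([403.5505, 223.7615])] [ 0.548  -0.0297  0.2973]
time: 1.98
position: [0.4488, 0.2533, 0.422]
tool_rot: [0.755, 0.656, -0.0, -0.0]
ft_force: [0.8, 0.6, 0.8]
grip_width: 0.0002
grip_force: 0.0
time: 2.6
position: [0.5364, -0.0166, 0.4214]
tool_rot: [0.755, 0.656, -0.0, -0.001]
ft_force: [-0.1, -0.1, 0.5]
grip_width: 0.0003
grip_force: 0.0
```

```bash
python3 -m crank '[[-5.5,1.0,0,0,0,0,1],[-5.5,0,0,0,0,0,1],[-5.5,0,0,0,0,0,1],[-4.9,0,0,0,0,0,1],[0,0,-0.01,0,0,0,1]]'
python3 -m crank '[[0,0,5,0,0,0,1],[0,0,5,0,0,0,1],[0,0,4,0,0,0,1],[0,0,3.1,0,0,0,1],[0,0,0,0,0,0,1]]'
python3 - <<'E'
from h import *
import cv2
im=cams.camera("scene"); cv2.imwrite("pics/s1.png",cv2.resize(im[120:340,60:345,::-1],None,fx=2.6,fy=2.6,interpolation=cv2.INTER_CUBIC))
E
```

```text
time: 3.22
position: [0.5162, -0.2312, 0.4215]
tool_rot: [0.756, 0.654, -0.0, -0.0]
ft_force: [0.5, 1.0, -0.3]
grip_width: 0.0007
grip_force: 0.0
time: 3.85
position: [0.5156, -0.2258, 0.2489]
tool_rot: [0.754, 0.657, -0.001, -0.004]
ft_force: [-0.2, 0.1, 0.3]
grip_width: 0.0006
grip_force: 0.0
```

View pics/s1.png

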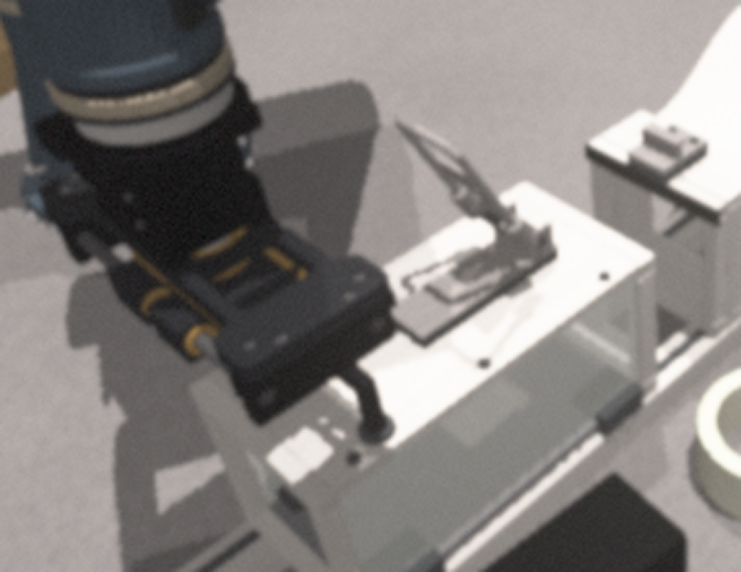

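The tool sits behind the handle with no contact force. I'll push it forward, slowing near the end.

```bash
python3 -m crank '[[0.8,0,0,0,0,0,1],[0.8,0,0,0,0,0,1],[1,0,0,0,0,0,1],[1,0,0,0,0,0,1],[1,0,0,0,0,0,1]]'
python3 -m crank '[[1,0,0,0,0,0,1],[0.8,0,0,0,0,0,1],[0.5,0,0,0,0,0,1],[0.3,0,0,0,0,0,1],[0.2,0,0,0,0,0,1]]'
python3 -m crank '[[0.2,0,0,0,0,0,1],[0.2,0,0,0,0,0,1],[0.2,0,0,0,0,0,1],[0,0,0,0,0,0,1]]'
```

```text
time: 4.53
position: [0.524, -0.1823, 0.2522]
tool_rot: [0.755, 0.656, 0.0, 0.001]
ft_force: [-0.1, -3.8, 2.1]
grip_width: 0.0003
grip_force: 1.8
time: 5.15
position: [0.5272, -0.1546, 0.2512]
tool_rot: [0.755, 0.656, 0.0, 0.0]
ft_force: [1.5, -3.5, 1.1]
grip_width: 0.0006
grip_force: 1.6
time: 5.65
position: [0.528, -0.149, 0.2513]
tool_rot: [0.754, 0.656, -0.0, 0.0]
ft_force: [2.5, -3.5, -0.9]
grip_width: 0.0009
grip_force: 2.1
```

```bash
python3 -m crank '[[0.2,0,0,0,0,0,1],[0.2,0,0,0,0,0,1],[0,0,0,0,0,0,1]]'
python3 -m crank '[[0.2,0,0,0,0,0,1],[0.2,0,0,0,0,0,1],[0,0,0,0,0,0,1]]'
```

```text
time: 6.02
position: [0.5283, -0.1482, 0.2514]
tool_rot: [0.754, 0.657, -0.003, 0.003]
ft_force: [-0.7, -14.3, -0.8]
grip_width: 0.0001
grip_force: 6.9
time: 6.4
position: [0.5285, -0.1475, 0.2516]
tool_rot: [0.753, 0.658, -0.006, 0.005]
ft_force: [-2.8, -23.9, -2.2]
grip_width: 0.0003
grip_force: 11.8
```

The section is shut: the force rose to 24 N at the predicted position. Next I back off, rise, and push the lever with its leaning loop from behind toward the nozzle.

```bash
python3 -m crank '[[-1.5,0,0,0,0,0,1],[-1.5,0,0,0,0,0,1],[0,0,-3,0,0,0,1],[0,0,-2.9,0,0,0,1],[0,0,0,0,0,0,1]]'
python3 -m crank '[[4,0,0,0,0,0,1],[4,0,0,0,0,0,1],[2,0,0,0,0,0,1],[0,0,0,0,0,0,1]]'
python3 - <<'E'
from h import *
import cv2
o=robot.get_obs();d=o['position']-O;print(o['time'],d@XH,d@YH,o['position'])
w=cams.camera("wrist"); s=cams.camera("scene")
a=cv2.resize(w[:,:,::-1],(480,300)); b=cv2.resize(s[120:300,60:348,::-1],(480,300))
cv2.imwrite("pics/c2.png",np.vstack([a,b]))
E
```

```text
time: 7.02
position: [0.5254, -0.1704, 0.3121]
tool_rot: [0.754, 0.656, 0.001, 0.001]
ft_force: [-0.0, -0.7, 0.2]
grip_width: 0.0005
grip_force: 0.0
time: 7.52
position: [0.5383, -0.0703, 0.3095]
tool_rot: [0.754, 0.657, -0.001, -0.001]
ft_force: [-0.7, -0.5, -0.3]
grip_width: 0.0
grip_force: 0.0
7.525 -0.003931404928513432 -0.0881743924666716 [ 0.5383 -0.0703  0.3095]
```

View pics/c2.png

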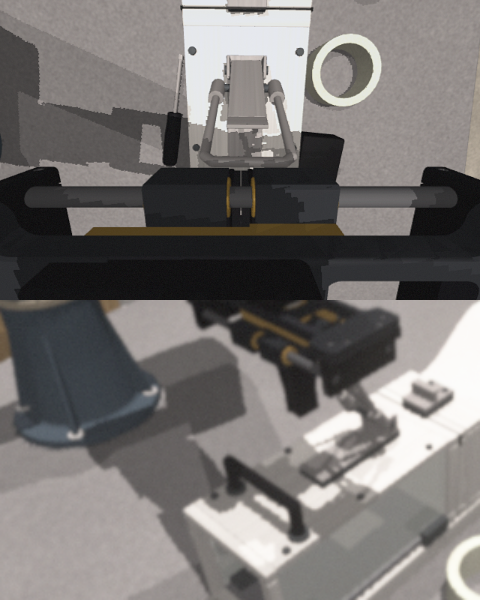

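The wrist view shows the fingers centred just behind the loop bar at (248,158). I push forward.

```bash
python3 -m crank '[[1,0,0,0,0,0,1],[1,0,0,0,0,0,1],[1,0,0,0,0,0,1],[1,0,0,0,0,0,1],[1,0,0,0,0,0,1]]'
python3 -m crank '[[1,0,0,0,0,0,1],[1,0,0,0,0,0,1],[0.7,0,0,0,0,0,1],[0.7,0,0,0,0,0,1],[0,0,0,0,0,0,1]]'
python3 - <<'E'
from h import *
import cv2
o=robot.get_obs();d=o['position']-O;print(o['time'],d@XH,d@YH,o['position'])
w=cams.camera("wrist"); s=cams.camera("scene")
a=cv2.resize(w[:,:,::-1],(480,300)); b=cv2.resize(s[100:280,160:448,::-1],(480,300))
cv2.imwrite("pics/c3.png",np.vstack([a,b]))
E
```

```text
time: 8.25
position: [0.5462, -0.0219, 0.311]
tool_rot: [0.754, 0.656, -0.0, 0.001]
ft_force: [0.1, -2.6, 2.0]
grip_width: 0.0005
grip_force: 1.4
time: 8.88
position: [0.5501, 0.0127, 0.3099]
tool_rot: [0.754, 0.657, -0.0, -0.001]
ft_force: [-0.7, -0.4, -0.1]
grip_width: 0.0006
grip_force: 0.0
8.875 -0.00385512739961703 -0.0043511136339249344 [0.5501 0.0127 0.3099]
```

View pics/c3.png

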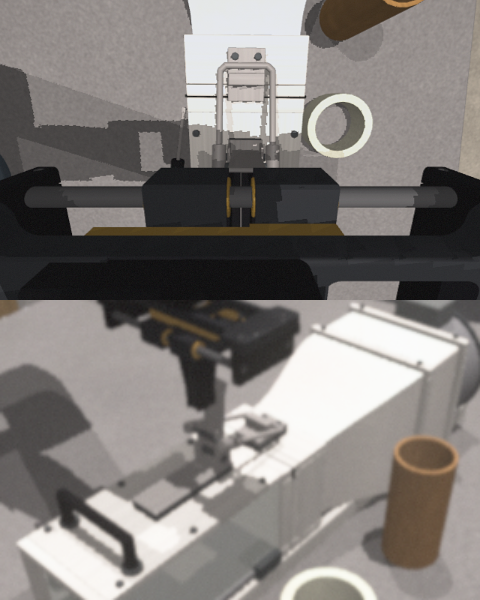

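The loop has fallen onto the keeper, with its bar at about (247,66) in the wrist half. I'll take a closer look at the bar against the keeper.

```bash
python3 - <<'E'
from h import *
import cv2
i=cams.camera_info("wrist"); w=cams.camera("wrist")
x0,y0=270,40
cv2.imwrite("pics/w4.png",cv2.resize(w[y0:y0+130,x0:x0+130,::-1],None,fx=4.5,fy=4.5,interpolation=cv2.INTER_CUBIC))
for y in(.070,.075,.080,.085,.090,.095,.1,.11):
  print(y,[((proj(W(0,y,z),i)-[x0,y0])*4.5).round(0) for z in(.158,.175,.189)])
E
```

```text
0.07 [array([247., 329.]), array([248., 326.]), array([249., 322.])]
0.075 [array([247., 299.]), array([248., 293.]), array([249., 288.])]
0.08 [array([247., 269.]), array([248., 260.]), array([250., 253.])]
0.085 [array([247., 238.]), array([248., 227.]), array([250., 217.])]
0.09 [array([247., 207.]), array([249., 194.]), array([250., 182.])]
0.095 [array([247., 175.]), array([249., 160.]), array([250., 145.])]
0.1 [array([247., 144.]), array([249., 126.]), array([250., 108.])]
0.11 [array([248.,  79.]), array([249.,  56.]), array([251.,  33.])]
```

View pics/w4.png

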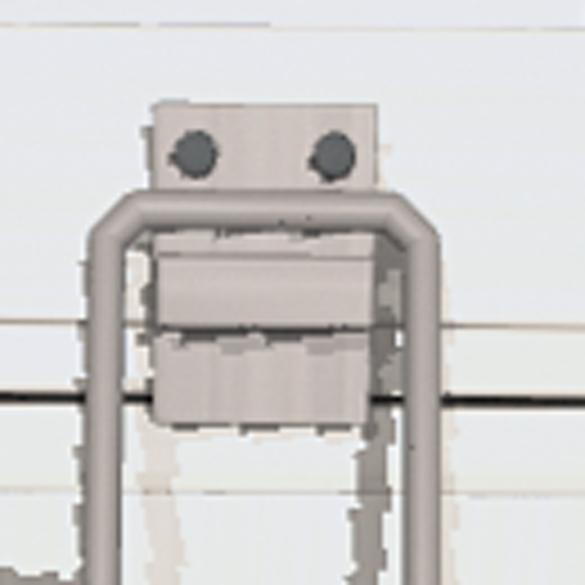

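The bar centre is at v≈212, y≈87.5 mm. The lip edge at v≈258 is y≈79.5 mm, so the seat is about 77.5 mm and the bar lies on the foot 10 mm beyond it, as wanted. Next the fingers go over to the lever's nozzle side.

```bash
python3 -m crank '[[-0.5,0,0,0,0,0,1],[-0.3,0,-2.5,0,0,0,1],[0,0,-2.8,0,0,0,1],[3,0,0,0,0,0,1],[3,0.2,0,0,0,0,1]]'
python3 -m crank '[[0,0,0,0,0,0,1],[0,0,2.5,0,0,0,1],[0,0,2.2,0,0,0,1],[0,0,0,0,0,0,1]]'
python3 - <<'E'
from h import *
o=robot.get_obs();d=o['position']-O;print(o['time'],d@XH,d@YH,o['position'])
E
```

```text
time: 9.65
position: [0.5597, 0.0628, 0.3639]
tool_rot: [0.755, 0.656, 0.0, 0.0]
ft_force: [0.0, -0.6, -0.8]
grip_width: 0.0004
grip_force: 0.0
time: 10.15
position: [0.5584, 0.062, 0.3146]
tool_rot: [0.755, 0.656, -0.002, -0.002]
ft_force: [-0.4, -0.4, 0.9]
grip_width: 0.0003
grip_force: 0.0
10.15 -0.0025024445152186173 0.04556614527395192 [0.5584 0.062  0.3146]
```

```bash
python3 -m crank '[[-2.5,0,0,0,0,0,1],[-1.6,0,-0.3,0,0,0,1],[-1.3,0,0.2,0,0,0,1],[-1.2,0,0.5,0,0,0,1],[-1.1,0,0.7,0,0,0,1]]'
python3 -m crank '[[0,0,0,0,0,0,1]]'
python3 - <<'E'
from h import *
import cv2
o=robot.get_obs();d=o['position']-O;print(o['time'],d@XH,d@YH,o['position'])
w=cams.camera("wrist"); s=cams.camera("scene")
a=cv2.resize(w[:,:,::-1],(480,300)); b=cv2.resize(s[100:280,160:448,::-1],(480,300))
cv2.imwrite("pics/c5.png",np.vstack([a,b]))
E
```

```text
time: 10.78
position: [0.5493, -0.0141, 0.306]
tool_rot: [0.755, 0.656, 0.001, 0.001]
ft_force: [-0.7, 1.7, 6.5]
grip_width: 0.0005
grip_force: 2.5
time: 10.9
position: [0.549, -0.0144, 0.3051]
tool_rot: [0.755, 0.656, -0.0, 0.0]
ft_force: [0.0, -0.6, 1.7]
grip_width: 0.0007
grip_force: 0.4
10.9 -0.0011419569127347415 -0.03135538741127121 [ 0.549  -0.0144  0.3051]
```

View pics/c5.png

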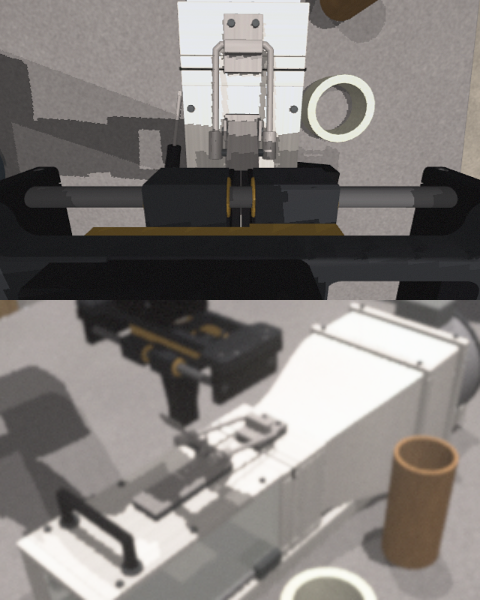

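The bar is now drawn under the lip at about (243,46), with the lever at about 0.8 rad. I keep pressing down.

```bash
python3 -m crank '[[-1.0,0,1.1,0,0,0,1],[-0.7,0,1.1,0,0,0,1],[-0.5,0,1.2,0,0,0,1],[-0.2,0,1.2,0,0,0,1],[0,0,0.3,0,0,0,1]]'
python3 -m crank '[[0,0,0.2,0,0,0,1],[0,0,0.2,0,0,0,1],[0,0,0,0,0,0,1]]'
```

```text
time: 11.62
position: [0.5455, -0.0372, 0.2575]
tool_rot: [0.754, 0.656, -0.0, -0.0]
ft_force: [-6.9, 0.3, 26.7]
grip_width: 0.0003
grip_force: 13.3
time: 12.0
position: [0.5454, -0.0371, 0.2574]
tool_rot: [0.754, 0.657, 0.0, 0.001]
ft_force: [-10.2, 0.5, 35.0]
grip_width: 0.0001
grip_force: 17.3
```

The lever is hard down at its flat height of about 0.188. I retreat and check.

```bash
python3 -m crank '[[0,0,-2,0,0,0,1],[0,0,-5,0,0,0,1],[0,0,-5,0,0,0,1],[-5,0,-2,0,0,0,1],[-5,0,0,0,0,0,1]]'
python3 -m crank '[[-5,-2,0,0,0,0,1],[-5,-2,0,0,0,0,1],[0,0,0,0,0,0,1]]'
python3 - <<'E'
from h import *
import cv2
w=cams.camera("wrist"); s=cams.camera("scene")
a=cv2.resize(w[:,:,::-1],(480,300)); b=cv2.resize(s[120:270,190:430,::-1],(480,300),interpolation=cv2.INTER_CUBIC)
cv2.imwrite("pics/c6.png",np.vstack([a,b]))
E
```

```text
time: 12.62
position: [0.5324, -0.1366, 0.3939]
tool_rot: [0.754, 0.657, 0.001, 0.002]
ft_force: [0.7, 0.5, -0.2]
grip_width: 0.0004
grip_force: 0.0
time: 13.0
position: [0.4767, -0.2322, 0.3912]
tool_rot: [0.756, 0.654, -0.0, -0.001]
ft_force: [0.5, 0.6, 0.5]
grip_width: 0.0003
grip_force: 0.0
```

View pics/c6.png

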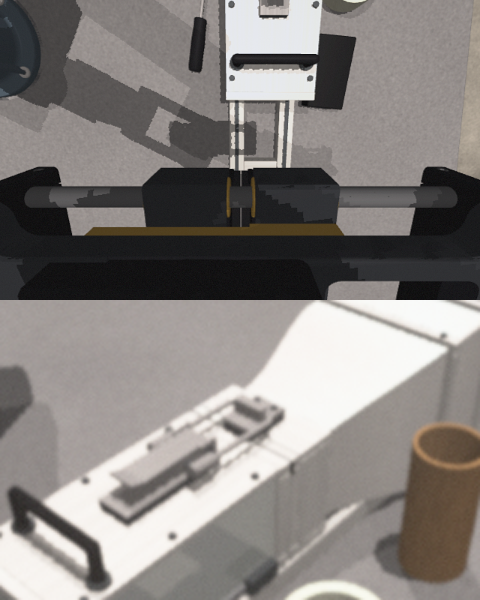

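The lever lies flat at (165,460) in the scene half, the loop is on the keeper at (255,415), the joint is closed, and the other things are where they were.

```bash
python3 -c "
from rig import ticket
print(ticket.hand_in())"
```

```text
the job is handed in; nothing more can be done
None
```

The test section is shut against the nozzle, the wire loop is hooked on the keeper, and the lever is pressed flat over centre; I handed the job in at about 13 s, with the arm clear and the other things on the bench undisturbed in the last pictures.

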